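# Thread the lamp stem through its wall bracket and hold it

### The arm

A 7-joint arm with a two-finger parallel gripper is mounted at the origin on the work surface. World frame = base frame: x ahead of the robot, y to its left, z up, the work surface at z = 0. Lengths are in mm, angles in degrees, forces in N, time in s.
With the tool pointing down it reaches from about 350 to 900 mm from the base axis. Payload 19.9 kg.
Tool frame: the origin (TCP) lies between the finger pads; the fingertips stand 8 mm ahead of it and the grasp point (between the pads) lies 11 mm behind it (env.finger_overhang is the distance from the TCP to the fingertips, in mm); z points along the fingers, y is the line along which they close (so a half turn about z gives the same grasp; the last joint's range is limited). The gripper opens to 94 mm and grips with 3 to 60 N. Pads are 16 mm wide; open, the fingers measure 119 mm over their backs; the gripper's body (75 mm by 177 mm) begins 78 mm behind the grasp point.
Start: joints at [69.815, 23.915, -0.59, 92.452, 0.269, 63.638, -3.037], TCP at [191.131, -595.036, 213.425] pointing down, gripper open.
Joint ranges: [-161.28, 161.28], [-22.2, 115.67], [-73.04, 71.86], [3.21, 147.25], [-68.34, 248.33], [10.77, 114.83], [-161.83, 161.83]. Speed limits (degrees/s): [108.29, 108.29, 136.94, 136.94, 172.46, 172.46, 172.46].

### API

Orientations are given as a 3x3 rotation matrix whose columns are the frame's x, y, z axes.
In Python, from rig import env, eoat, kin, viewer, job_done, finder gives the robot as it stands. Calls block until the motion is done:
- env.goto(position, orientation): joint-space move of the TCP to a pose.
- env.move_straight(position, max_speed=150, orientation=None, threshold=None): straight line of the TCP; orientation=None keeps the orientation; max_speed is the mean speed in mm/s. With threshold (N) it stops when the force on the tool has changed by that much, and returns True; else False.
- env.set_joints(angles): joint-space move.
- eoat.gripper_to(opening): opening from 0.0 (shut) to 1.0 (fully open); the grip force is fixed at half the most; returns when the fingers have stopped.
- env.dwell(seconds).
- kin.solve_ik(position, orientation): joint angles nearest the present ones, or None.
- env.read_state(): the state.
- viewer.capture(name): name is "side" or "top"; returns the picture (480x640x3 uint8, red, green, blue); there is no depth.
- viewer.camera_model(name): a dict with "vfov" (degrees; the focal length in pixels is half the picture's height over the tangent of half this angle, whatever the lens; pixels are square), "cx", "cy" (the principal point, pixels), "k1" (the pictures are not rectified: a ray, as slopes to the right and down, at radius r is drawn at 1 + k1 r^2 times it, then the intrinsics apply), "view" (4x4, takes a point from world to camera coordinates). Camera axes: x right, y up, looking along -z (the intrinsics and any distortion apply to the point x, -y, -z); pixel columns grow to the right and rows downward; lengths in mm; the calibration is good to about 2 mm. A picture is of the moment at which its call begins. camera_model takes no time and is no camera call.
A pose or a line that the arm cannot do raises env.Unreachable and nothing moves.
- job_done(): hands the job in; it is judged then, once.
Trained networks look in the newest picture that a camera, given by its name, has taken for a name from the list of things; names that differ only in an ending like _2 or _b are one class to them, and where a whole thing is asked for, a point or a joint stands for the part that bears it (a point fixed in the world has none). Each returns a list of dicts, best first, with "confidence" (0 to 1); they miss things now and then, are a little off and sometimes report something else, mostly with a low value. They report only what shows in the picture. A call takes as long as a camera call.
- finder.spot_in(camera, thing): "extent" ([left, top, right, bottom] as shares, 0 to 1, of the picture: columns of its width, rows of its height, round what is visible of it).
- finder.outline_of(camera, thing): "pixels" (480x640 bool, what is visible of it) and "extent" ([left, top, right, bottom] as shares, 0 to 1, of the picture: columns of its width, rows of its height, round what is visible of it).
- finder.place_of(camera, thing): "location" ([column, row] as shares, 0 to 1, of the picture: columns of its width, rows of its height: a listed point, or the origin of a listed thing).
The state is a dict: "time": time; "joint_positions": joint angles; "joint_vel": joint speeds; "effort": joint torques, N m; "eef_pos": TCP position; "eef_rot": TCP orientation; "ft_force": force on the tool from outside, world axes, zero at the start; "moment": the same for the moment, N m; "width": opening from 0.0 (shut) to 1.0 (fully open); "gripper_force": force on a finger pad.
Only numpy, scipy, OpenCV 4.12 (cv2) and the standard library are available. Lean on these libraries where they do the work, as an engineer would, in place of code of your own. Each camera call takes 0.05 s, during which the arm holds its last target. There are 200 camera calls.

### The job

Draw the bright steel stem out of the wooden rack and thread it, threaded end first, straight down through the upper eye and then the lower eye of the brass wall-lamp bracket in the vice, until its end stands about 20 mm below the lower eye. Finish while still holding it there, upright, motionless and not jammed sideways in the eyes, so that the nut can be screwed on from below: nothing but your grip keeps the stem from dropping through. Leave the other two stems in the rack and the canopy and screwdriver on the bench alone.

Things in the scene. Friction and masses are not known exactly. Their poses are not given: they have to be found in the camera images.
- stem_mid (a point): Centre of the bright steel stem (loose, about 0.16 kg): a straight rod 190 mm long, 12 mm thick, its lowest 18 mm a dark 10 mm thread. 95 mm from either end; z axis along the rod, threaded end to plain top. It stands thread down in a rack hole, bottom 10 mm above the bench, leaning at most 0.04 rad. In the end its top 94 mm stand above the bracket: grip it 20 to 45 mm below its top.
- stem_tip (a point): Centre of the end face of the stem's threaded lower end, 95 mm below stem_mid along the rod. Same axes as stem_mid.
- rack: Fixed hardwood block, 60 mm (its x) by 190 mm (its y) by 60 mm high, origin under its centre at bench level, z up. Three upright blind holes of 13 mm, 50 mm deep, in a row along its y axis at y = -60, 0 and +60 mm. The steel stem, a brass tube and a black tube stand in them in any order.
- brass_tube: Loose plain brass tube, 12 mm thick, 140 mm long, standing in the rack (top 150 mm above the bench); leave it there. Origin at the centre of its lower end, z along it.
- black_tube: Loose plain black tube, 12 mm thick, 125 mm long, standing in the rack (top 135 mm above the bench); leave it there. Origin at the centre of its lower end, z along it.
- bracket: Brass bracket clamped in a blue machine vice, all fixed. Origin at bench level under the upright axis of its two eyes. Back plate (60 mm wide) at x = -55 mm, top edge 168 mm high; arms run along +x to the eyes. Vice: x -165 to -45, y -75 to +215 mm, under 60 mm high. Each eye is a 30 mm ring 18 mm high with a 15 mm through bore, opening at its top to a 24 mm bell mouth 4.5 mm deep.
- upper_eye (a point): Centre of the top face (mouth) of the upper eye, on the axis, 151 mm above the bench. The upper eye spans 133 to 151 mm above the bench.
- lower_eye (a point): Centre of the underside of the lower eye, on the axis, 75 mm above the bench. The lower eye spans 75 to 93 mm above the bench; below it is free space.
- canopy: Loose brass ceiling-cup dome, 100 mm across, 56 mm high, standing on the bench; leave it alone. Origin under its centre.
- screwdriver: Loose red-handled screwdriver, 190 mm long, lying on the bench; leave it alone. Origin under its middle, x along it towards the blade.

How it is judged:
By the outcome, as a careful person would: the job done as asked, in the order asked, and still so for the second after the job is handed in, while the arm keeps its last pose, push and grip.
It also fails if it takes over 45 s, if anything falls off the work surface, if the arm or the gripper's body presses on something with over 40 N, if the wrist force passes 120 N, or if a joint passes its speed limit or range.

## Working session

There is one attempt and no reset: what is moved stays moved. The work goes in short steps, each a Python script; the robot and the scene stay as the last script left them, time stands still between calls to the robot, and variables do not carry over. Pictures are saved under pics/ and viewed, at most 10 in all, crops included, and the job is handed in when it is done.

```bash
mkdir -p pics
cat > h.py <<'E'
import numpy as np, cv2
from rig import env, eoat, kin, viewer, job_done, finder
def cam(n):
    m=viewer.camera_model(n); f=240/np.tan(np.radians(m["vfov"])/2)
    return m,f,np.array(m["view"])
def ray(n,px):
    m,f,V=cam(n)
    K=np.array([[f,0,m["cx"]],[0,f,m["cy"]],[0,0,1.]])
    d=np.array([(px[0]-m["cx"])/f,(px[1]-m["cy"])/f]); u=d.copy()
    for _ in range(50): u=d/(1+m["k1"]*(u@u))
    R=V[:3,:3]; o=-R.T@V[:3,3]; v=R.T@np.array([u[0],-u[1],-1]); return o,v/np.linalg.norm(v)
def proj(n,P):
    m,f,V=cam(n); p=V[:3,:3]@np.asarray(P,float)+V[:3,3]
    u=np.array([p[0],-p[1]])/-p[2]; u=u*(1+m["k1"]*(u@u)); return u*f+[m["cx"],m["cy"]]
def atz(n,px,z):
    o,v=ray(n,px); return o+v*(z-o[2])/v[2]
def tri(a,b):
    A=np.zeros((3,3));B=np.zeros(3)
    for n,p in(a,b):
        o,v=ray(n,p);M=np.eye(3)-np.outer(v,v);A+=M;B+=M@o
    X=np.linalg.solve(A,B); return X,[np.round(proj(n,X)-p,1) for n,p in(a,b)]
E
python3 - <<'E'
from h import *
np.set_printoptions(precision=1,suppress=True)
for n in("side","top"):
    cv2.imwrite(f"pics/{n}0.png",viewer.capture(n)[:,:,::-1])
    m,f,V=cam(n);print(n,m["vfov"],m["k1"],f,"cam at",-V[:3,:3].T@V[:3,3])
    for t in("stem_mid","stem_tip","rack","brass_tube","black_tube","bracket","upper_eye","lower_eye","canopy","screwdriver"):
        print(t,[(np.array(r["location"])*[640,480],round(r["confidence"],2)) for r in finder.place_of(n,t)[:2]])
s=env.read_state();print(s["eef_rot"],s["time"],env.finger_overhang)
E
```

```text
side 47.12885683856097 -0.024188840152309692 550.2692571518481 cam at [ 516.1 -763.7  578.9]
stem_mid []
stem_tip []
rack [(array([273.6, 351.4]), 0.84)]
brass_tube []
black_tube []
bracket []
upper_eye [(array([245.6, 163.2]), 0.92)]
lower_eye [(array([250. , 200.9]), 0.8)]
canopy [(array([380.9, 275.8]), 0.98)]
screwdriver [(array([421.5, 390.3]), 0.76)]
top 54.734132946736494 -0.11263106991085792 463.6590388834932 cam at [580.9 -71.9 999.2]
stem_mid [(array([365.2, 278.1]), 0.55)]
stem_tip [(array([231.5, 268.7]), 0.57)]
rack [(array([387.3, 268.4]), 0.93)]
brass_tube [(array([410.8, 259.7]), 0.44)]
black_tube [(array([386.8, 268.1]), 0.53)]
bracket [(array([229.2, 267.5]), 0.77), (array([364.5, 276.3]), 0.38)]
upper_eye [(array([207.4, 268.3]), 0.58)]
lower_eye [(array([223. , 267.8]), 0.95)]
canopy [(array([311.5, 167.1]), 0.97)]
screwdriver [(array([438.1, 178.2]), 0.64)]
[[ 1.   0.3 -0. ]
 [ 0.3 -1.   0. ]
 [-0.  -0.  -1. ]] 1.1 8.0
```

```bash
ls .; ls pics
```

```text
h.py
pics
side0.png
top0.png
```

View pics/side0.png

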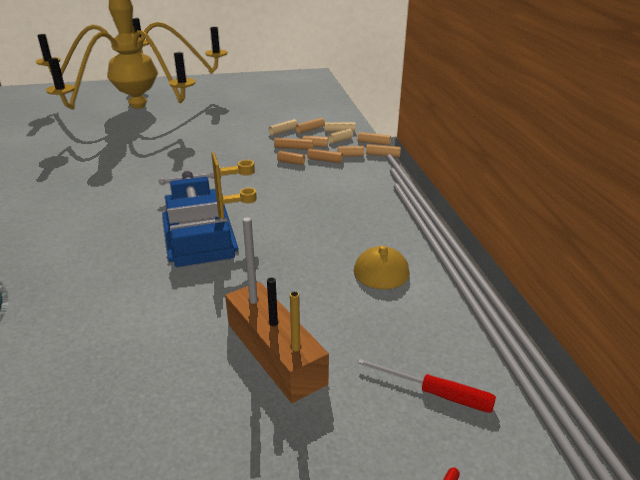

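View pics/top0.png

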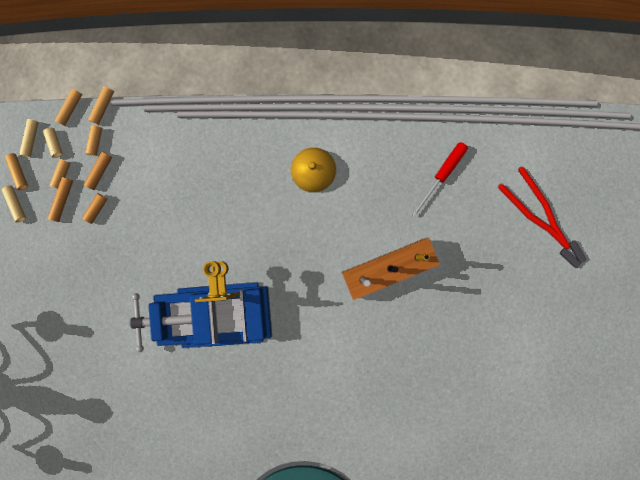

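Side view: the steel stem is the tallest, running from (248,220) to (253,303), with the black tube at (271,280) and brass at (295,293). The eyes are at (246,166) and (248,194). Top view: stem top is at about (365,281), eyes at about (211,268) and (221,268). I'll zoom in for accuracy.

```bash
python3 - <<'E'
import cv2,numpy as np
s=cv2.imread("pics/side0.png");t=cv2.imread("pics/top0.png")
c=lambda i,x,y,k=5:cv2.resize(i[y:y+60,x:x+80],None,fx=k,fy=k,interpolation=cv2.INTER_CUBIC)
cv2.imwrite("pics/crop1.png",np.vstack([np.hstack([c(s,210,150),c(s,210,210)]),np.hstack([c(t,180,240),c(t,340,250)])]))
E
python3 - <<'E'
from h import *
np.set_printoptions(precision=1,suppress=True)
for n in("side","top"):
    viewer.capture(n)
    for t in ("stem_mid","upper_eye"):
        for r in finder.outline_of(n,t)[:1]:
            p=np.argwhere(r["pixels"])[:,::-1];print(n,t,r["confidence"],p.min(0),p.max(0),p.mean(0))
E
```

```text
side stem_mid 0.78 [243 219] [256 303] [249.7 260.9]
top stem_mid 0.37 [360 276] [369 285] [364.8 280.6]
top upper_eye 0.78 [130 261] [271 350] [206.9 313. ]
```

View pics/crop1.png

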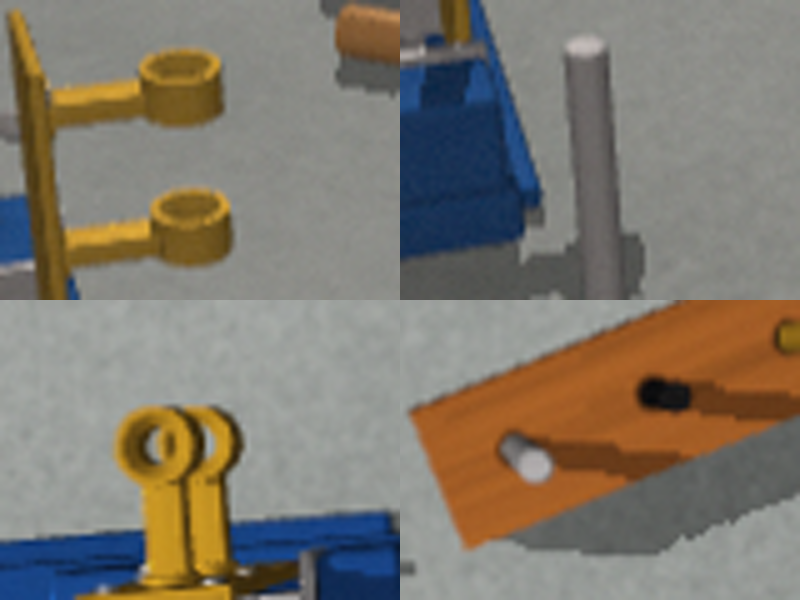

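Run:
```python
from h import *
np.set_printoptions(precision=2,suppress=True)
def show(l,s,t,z):
    X,e=tri(("side",s),("top",t));print(l,X,e,"top@z",atz("top",t,z),"side@z",atz("side",s,z))
show("stemtop",(247.1,218.9),(366.8,282.6),200)
show("upper",(245.8,163.4),(211.0,268.4),151)
show("lowertop",(247.9,191.2),(220.2,268.2),93)
show("rack",(273.6,351.4),(387.3,268.4),0)
R=np.array(env.read_state()["eef_rot"]);print(R)
# rack corners top z=60
for c in((412-400,410-300),(467-400,548-300)):
    print("rackcorner",atz("top",(340+c[0]/5-.4,250+c[1]/5-.4),60))
print("bracket plate",atz("top",(180+80/5,240+297/5),168),atz("top",(180+255/5,240+285/5),168))
print("px/mm",[np.linalg.norm(proj(n,[580,150,151])-proj(n,[580,151,151])) for n in("side","top")])
```

```text
stemtop [ 544.51 -114.8   199.3 ] [array([-0.2,  0. ]), array([ 0. , -0.1])] top@z [ 544.34 -114.75  200.  ] side@z [ 544.66 -116.04  200.  ]
upper [562.59 171.21 149.52] [array([-0.1,  0. ]), array([ 0. , -0.1])] top@z [562.39 170.81 151.  ] side@z [562.66 167.96 151.  ]
lowertop [562.34 168.63  93.54] [array([-0.2,  0. ]), array([ 0. , -0.2])] top@z [561.93 168.81  93.  ] side@z [562.8 169.6  93. ]
rack [ 566.13 -168.98    0.68] [array([ 0.1, -0. ]), array([-0. ,  0.1])] top@z [ 566.33 -169.06    0.  ] side@z [ 565.98 -168.25    0.  ]
[[ 0.95  0.31 -0.  ]
 [ 0.31 -0.95  0.  ]
 [-0.   -0.   -1.  ]]
rackcorner [559.24 -71.9   60.  ]
rackcorner [504.04 -94.97  60.  ]
bracket plate [505.8  192.47 168.  ] [511.93 127.7  168.  ]
px/mm [np.float64(0.23975618706017313), np.float64(0.5293072040506923)]
```

```bash
cat >> h.py <<'E'
def Rz(a): # tool down, closing axis y at angle a (deg) in world
    a=np.radians(a); y=np.array([np.cos(a),np.sin(a),0]); z=np.array([0,0,-1.]); return np.column_stack([np.cross(y,z),y,z])
E
python3 - <<'E'
from h import *
np.set_printoptions(precision=1,suppress=True)
for a in(22.6,202.6,112.6,-67.4):
    for p in([544.4,-115,161],[544.4,-115,330],[562.3,170,330],[562.3,170,202]):
        q=kin.solve_ik(p,Rz(a));print(a,p,None if q is None else np.array(q))
E
```

```text
22.6 [544.4, -115, 161] [ 38.6  24.4 -37.5 104.3  17.4  57.1  16.6]
22.6 [544.4, -115, 330] [ 40.4  15.1 -38.6  92.5   9.6  75.8  23. ]
22.6 [562.3, 170, 330] [ 23.1  24.3 -58.5  87.8  20.9  79.6 -14.3]
22.6 [562.3, 170, 202] [ 24.2  33.3 -61.2  97.3  31.2  68.4 -22.3]
202.6 [544.4, -115, 161] [  15.1   20.4   -7.8  105.1    3.3   54.6 -151.5]
202.6 [544.4, -115, 330] [  21.4   12.4  -15.    93.2    3.3   74.9 -151.6]
202.6 [562.3, 170, 330] [ -65.    24.5   62.2   90.7  -22.    78.2 -157.7]
202.6 [562.3, 170, 202] [ -64.    33.4   62.2  100.1  -32.1   66.4 -149.7]
112.6 [544.4, -115, 161] [ 55.1  33.7 -62.1 103.9  33.3  63.2  93.7]
112.6 [544.4, -115, 330] [ 56.8  21.3 -62.1  92.1  19.1  78.2 105. ]
112.6 [562.3, 170, 330] [ 25.1  25.8 -62.1  87.8  22.9  80.3  74.1]
112.6 [562.3, 170, 202] [ 24.8  33.8 -62.1  97.2  31.9  68.7  67.1]
-67.4 [544.4, -115, 161] [ 28.6  22.  -24.5 104.7  10.9  55.6 -67.9]
-67.4 [544.4, -115, 330] [ 28.5  13.1 -23.6  92.9   5.4  75.1 -63.4]
-67.4 [562.3, 170, 330] [  23.2   24.4  -58.7   87.8   21.    79.6 -104.4]
-67.4 [562.3, 170, 202] [  20.8   30.5  -55.1   97.4   27.    66.5 -109.1]
```

Run:
```python
from h import *
np.set_printoptions(precision=2,suppress=True)
R=Rz(22.6); T=lambda:round(env.read_state()["time"],2)
env.goto([544.4,-115,270],R);print(T())
env.move_straight([544.4,-115,161],max_speed=120,threshold=15)
print(T(),env.read_state()["eef_pos"],env.read_state()["ft_force"])
eoat.gripper_to(0.0);s=env.read_state();print(T(),s["width"]*94,s["gripper_force"],s["ft_force"])
print(env.move_straight([544.4,-115,270],max_speed=80,threshold=25));s=env.read_state();print(T(),s["eef_pos"],s["ft_force"],s["width"]*94)
a=viewer.capture("side");cv2.imwrite("pics/lift_a.png",a[:,:,::-1])
env.goto([544.4,-115,270],Rz(-67.4));print(T())
b=viewer.capture("side");cv2.imwrite("pics/lift_b.png",b[:,:,::-1])
x,y=np.maximum(0,proj("side",[544.4,-115,190]).astype(int)-[100,100]);print(x,y)
c=lambda i:cv2.resize(i[y:y+200,x:x+133,::-1],None,fx=3,fy=3,interpolation=cv2.INTER_CUBIC)
cv2.imwrite("pics/lift.png",np.hstack([c(a),c(b)]))
```

```text
3.54
4.6 [ 544.79 -115.05  161.67] [-0.24 -0.23  0.07]
5.83 11.538512906999696 29.997953474521637 [-0.58  0.23  0.63]
False
7.35 [ 544.22 -114.96  269.54] [-0.18 -0.36 -2.  ] 11.33225875904976
8.79
147 124
```

View pics/lift.png

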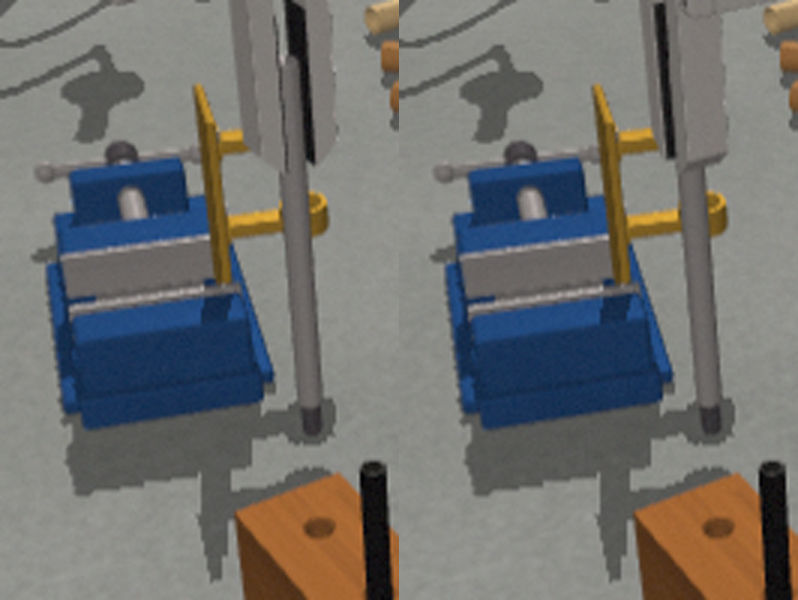

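```bash
cat >> h.py <<'E'
def axisfit(n,r0,r1):
    """lines through the outline's row centres: returns column at r0,r1"""
    o=finder.outline_of(n,"stem_mid")
    if not o: return None
    m=o[0]["pixels"]; rows=[];c=[];w=[]
    for r in range(r0,r1):
        x=np.flatnonzero(m[r])
        if len(x): rows.append(r);c.append(x.mean());w.append(len(x))
    p=np.polyfit(rows,c,1); res=np.array(c)-np.polyval(p,rows); k=abs(res)<1.5; p=np.polyfit(np.array(rows)[k],np.array(c)[k],1)
    ys=np.argwhere(m)
    return np.polyval(p,[r0,r1]),len(rows),np.mean(w),np.std(res),o[0]["confidence"],ys.min(0),ys.max(0)
E
python3 - <<'E'
from h import *
np.set_printoptions(precision=2,suppress=True)
viewer.capture("side");print("b",axisfit("side",188,256))
viewer.capture("top");print([(np.array(r["location"])*[640,480],r["confidence"]) for r in finder.place_of("top","stem_tip")])
# stored images: subpixel edge fit by gradient
for f in("a","b"):
    g=cv2.imread(f"pics/lift_{f}.png").astype(float)
    xs=[];rs=range(188,258)
    for r in rs:
        xc=(293.5+(3*(r-124)-180)*17/220)/3+147 if f=="a" else (292.5+(3*(r-124)-180)*17.5/220)/3+147
        row=abs(np.gradient(g[r],axis=0)).sum(1)
        e=[]
        for s in(-3.8,3.8):
            i=np.arange(int(round(xc+s))-2,int(round(xc+s))+3);e.append((row[i]**2*i).sum()/(row[i]**2).sum())
        xs.append(np.mean(e))
    p=np.polyfit(rs,xs,1);res=xs-np.polyval(p,rs);k=abs(res)<1;p=np.polyfit(np.array(rs)[k],np.array(xs)[k],1)
    print(f,np.polyval(p,[188,258]),res.std(),p[0])
t,b=proj("side",[544.2,-115,281]),proj("side",[544.2,-115,119]);print("vertical",t,b,(b-t)[0]/(b-t)[1])
d=proj("side",[545.2,-115,119])-b;print("px per mm x at tip",d)
E
```

```text
b (array([244.23, 249.87]), 68, np.float64(8.808823529411764), np.float64(0.2854526510162289), 0.78, array([182, 240]), array([268, 254]))
[]
a [244.59 250.02] 0.15102361524578573 0.07745342169235776
b [244.34 250.1 ] 0.16552024956612285 0.08223766046337795
vertical [242.4  163.64] [250.54 267.23] 0.0785681169594098
px per mm x at tip [ 0.7  -0.07]
```

Stem held upright (lean < 4 mrad, no slip, tip = TCP − 151 mm). Next I'll move it above the upper eye and check alignment.

Run:
```python
from h import *
np.set_printoptions(precision=2,suppress=True)
R=Rz(22.6); T=lambda:round(env.read_state()["time"],2)
env.move_straight([544.4,-115,325],max_speed=150)
env.goto([562.3,170,325],R);env.dwell(.3);print(T(),env.read_state()["eef_pos"],env.read_state()["ft_force"])
ims=[]
for n in("side","top"):
    im=viewer.capture(n);cv2.imwrite(f"pics/over_{n}.png",im[:,:,::-1])
    for t in("stem_tip","upper_eye","lower_eye"):
        print(n,t,[(np.array(r["location"])*[640,480],round(r["confidence"],2)) for r in finder.place_of(n,t)[:1]])
    o=proj(n,[562.3,170,160]).astype(int)-[40,60];print(n,o,"tip pred",proj(n,[562.3,170,174]),"eye pred",proj(n,[562.3,170,151]),proj(n,[562.3,170,93]))
    ims.append(cv2.resize(im[o[1]:o[1]+120,o[0]:o[0]+80,::-1],None,fx=5,fy=5,interpolation=cv2.INTER_CUBIC))
cv2.imwrite("pics/over.png",np.hstack(ims))
```

```text
10.96 [562.47 169.35 324.98] [ 0.11  0.24 -2.73]
side stem_tip [(array([246.72, 151.49]), 0.93)]
side upper_eye [(array([243.39, 164.4 ]), 0.91)]
side lower_eye [(array([251.2, 199.2]), 0.9)]
side [205  98] tip pred [244.64 151.28] eye pred [245.51 162.95] [247.62 191.13]
top stem_tip [(array([206.21, 267.22]), 0.7)]
top upper_eye [(array([208.9 , 268.42]), 0.69)]
top lower_eye []
top [170 208] tip pred [207.87 268.66] eye pred [211.43 268.46] [219.62 268.  ]
```

View pics/over.png

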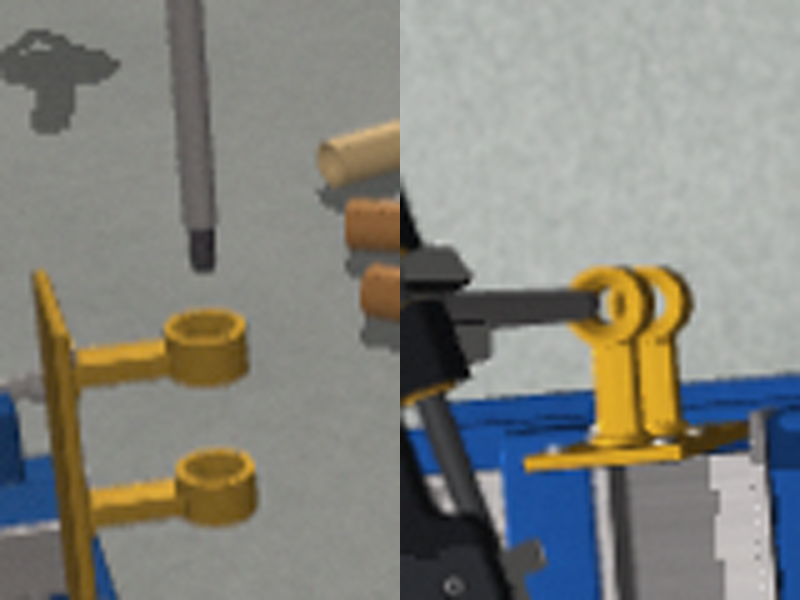

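The side view shows the tip at (245.2,150.8) and the eye ring centred at (245.8,163). In the top view the ring centre is (211.4,269) and the tip about (206.9,268.6). So the tip is roughly 0.8 mm too far in +x and 1 mm in +y. I'll correct that and descend guarded.

```bash
cat >> h.py <<'E'
def st(l=""):
    s=env.read_state();print(l,round(s["time"],2),s["eef_pos"],"F",s["ft_force"],"M",s["moment"],"w",round(s["width"]*94,2))
np.set_printoptions(precision=2,suppress=True)
E
python3 - <<'E'
from h import *
x,y=561.5,169.
env.move_straight([x,y,310],max_speed=50);st()
h=env.move_straight([x,y,285],max_speed=25,threshold=4);st(h)
if not h:
    p=np.array([x,y,285.])
    for d in([1,0],[-1,0],[0,1],[0,-1]):
        h=env.move_straight(p+[4*d[0],4*d[1],0],max_speed=6,threshold=1.2);st((d,h))
        env.move_straight(p,max_speed=20)
    st()
E
```

```text
11.81 [561.41 168.94 309.73] F [ 0.26 -0.53 -1.71] M [ 0.   -0.07  0.04] w 11.34
False 12.96 [561.56 169.02 285.16] F [ 0.22  0.28 -2.19] M [-0.02 -0.14 -0.04] w 11.56
([1, 0], True) 13.37 [562.85 169.03 284.51] F [-0.57  0.6  -1.59] M [ 0.22 -0.07  0.02] w 11.55
([-1, 0], True) 13.98 [560.13 169.02 284.58] F [ 1.18  1.11 -1.41] M [ 0.37 -0.43 -0.04] w 11.36
([0, 1], False) 15.05 [561.52 172.96 285.01] F [ 0.16 -0.42 -1.51] M [-0.05 -0.12 -0.02] w 11.44
([0, -1], True) 15.74 [561.32 168.3  284.65] F [ 0.57  1.38 -1.03] M [ 0.63 -0.34  0.03] w 11.65
 15.99 [561.43 168.98 284.84] F [ 0.65 -0.07 -2.45] M [ 0.09 -0.16  0.03] w 11.63
```

Run:
```python
from h import *
p=np.array([561.5,170.8,284.])
env.move_straight(p,max_speed=20);env.dwell(.2);st()
for d in([1,0],[-1,0],[0,1],[0,-1]):
    h=env.move_straight(p+[4*d[0],4*d[1],0],max_speed=6,threshold=1.5);st((d,h))
    env.move_straight(p,max_speed=20)
env.dwell(.2);st()
```

```text
16.44 [561.48 170.75 283.98] F [ 0.47 -0.54 -2.26] M [-0.03 -0.11 -0.04] w 11.58
([1, 0], True) 17.02 [564.65 170.69 283.41] F [-0.66  0.15 -2.16] M [ 0.06 -0.04 -0.  ] w 11.73
([-1, 0], True) 17.81 [559.07 170.71 283.7 ] F [ 2.14  0.1  -0.37] M [ 0.15 -0.92 -0.04] w 11.49
([0, 1], True) 18.84 [561.31 174.43 283.52] F [ 0.18 -0.32 -1.31] M [-0.18 -0.34  0.  ] w 11.66
([0, -1], True) 19.64 [561.36 168.7  283.67] F [ 0.21  1.18 -1.19] M [ 0.63 -0.46  0.01] w 11.48
 20.12 [561.46 170.7  283.89] F [-0.13  0.32 -2.03] M [-0.05 -0.12 -0.  ] w 11.63
```

Run:
```python
from h import *
x,y=561.8,171.3
env.move_straight([x,y,284],max_speed=20)
for z in(268,248,232,206):
    h=env.move_straight([x,y,z],max_speed=25,threshold=5);env.dwell(.1);st((z,h))
    if h: break
a=viewer.capture("side")
o=np.array([195,100]);cv2.imwrite("pics/in.png",cv2.resize(a[o[1]:o[1]+120,o[0]:o[0]+100,::-1],None,fx=5,fy=5,interpolation=cv2.INTER_CUBIC))
print(proj("side",[x,y,55])-o)
```

```text
(268, False) 21.26 [561.85 171.34 268.15] F [-1.22 -0.25 -2.37] M [-0.08 -0.1  -0.03] w 11.24
(248, False) 22.31 [561.87 171.33 248.18] F [ 0.05 -0.77 -2.54] M [ 0.01 -0.14 -0.01] w 11.39
(232, False) 23.2 [561.88 171.34 232.16] F [-0.1  -0.65 -2.39] M [-0.02 -0.12 -0.06] w 11.54
(206, False) 24.49 [561.87 171.3  206.14] F [-0.63  0.23 -2.01] M [ 0.   -0.05  0.  ] w 11.51
[ 53.62 108.36]
```

View pics/in.png

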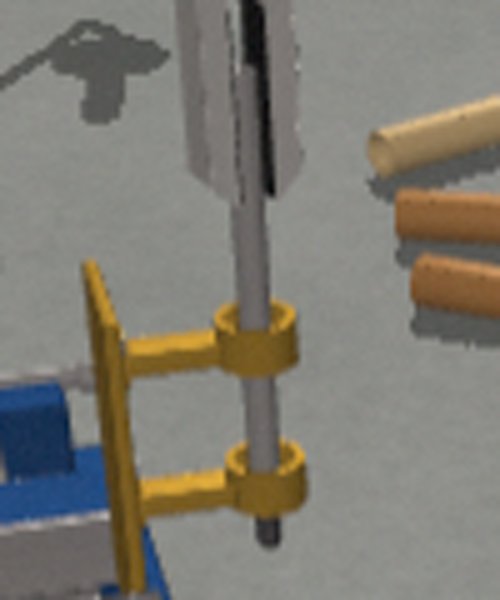

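The stem runs through both eyes. Its tip is at crop (268,545), which matches the 55 mm target height, and there are no side forces. One averaged force check, then I'll hand in.

Run:
```python
from h import *
F=[];M=[]
for _ in range(20):
    env.dwell(.05);s=env.read_state();F.append(s["ft_force"]);M.append(s["moment"])
print(np.mean(F,0),np.mean(M,0),s["time"],np.abs(s["joint_vel"]).max())
if np.abs(np.mean(F,0)[:2]).max()<1: print(job_done())
```

```text
[-0.26  0.36 -1.88] [-0.02 -0.11 -0.01] 25.5417 0.08310131425605609
the job is handed in; nothing more can be done
None
```

The job is handed in: the steel stem is threaded down through both eyes, held upright and motionless with its end about 20 mm below the lower eye, side forces under 0.5 N, at 25.5 s of the 45 s allowed.

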